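# Rake glass rods into a tight row in a drying tray

## Task

Take the tine rake out of its stand, set its tines down in the gutters of the blue drying tray behind the four scattered glass rods, and comb the rods along the tray into the pocket, as one parallel row lying flat with the ends even. Keep pressing slowly until you feel the whole row come up tight against the backstop and hold it so for a second with a light push of about 6 N; it is glass, so never push a rod with more than 10 N, and do not touch the rods with the gripper. Then back the rake off without disturbing the row, stand it upright in its stand again and let go, leaving everything else on the bench alone.

Things in the scene. Friction and masses are not known exactly. Their poses are not given: they have to be found in the camera images.
- tray: Blue plastic drying tray, fixed, 276x226 mm, walls 28 mm high. Origin on the bench; x along its long side towards the backstop, y across, z up. Inside: floor z = 4 mm, x = -138 to +128 mm, y = +-108 mm. Drain ribs along x, 6 mm wide, tops z = 9 mm, at y = +-11, +-33, +-55, +-77, +-99 mm; the 16 mm gutters between them are centred at y = 0, +-22, +-44, +-66 mm. Rods lie across the ribs.
- tray_lane (a point): Middle of the strip behind the rods, at rib-top height (9 mm above the bench), at tray x = -122 mm, y = 0; axes as the tray's. At the start the strip from tray x = -138 (end wall) to -108 mm is free of rods over the full width: the place to set the tines down, into the gutters.
- tray_pocket (a point): Mouth of the pocket at rib-top height, tray x = +55 mm, y = 0; axes as the tray's. From tray x = +15 to +55 mm two flared cheeks (tops z = 24 mm) narrow the inside from 216 to 188 mm, leaving the 180 mm rods 4 mm at each end. At the pocket's far end stands the backstop, a rigid aluminium bar, top 20 mm above the bench; its face is clamped somewhere from tray x = +82 to +112 mm: not reported, to be felt for.
- stand: Grey rake stand, fixed: base plate 64x196 mm, 6 mm thick. Origin on the bench under its centre, y along its length, z up. Two saddles at y = +-80 mm, resting faces at z = 26 mm, each between white prongs 22 mm apart in x (flaring to 32 mm at their tops, 50 mm up); end plates at y = +-90 mm, 42 mm high. Seated, the rake's axes agree with the stand's and its tine tips are 12 mm above the bench.
- rake: Loose hand rake, 0.22 kg, upright in its stand: steel head bar 170 mm long (y), 16 mm thick (x), 14 to 28 mm above the tine tips; seven round tines below, 7 mm in diameter, at y = 0, +-22, +-44, +-66 mm; an orange grip with a black band above. Origin at the middle tine's tip, z up the grip. Alike when turned half round.
- rake_grip (a point): Centre of the rake's grip, 63 mm straight above the tip of the middle tine. The grip is 24 mm thick in x, 34 mm wide in y, 50 mm tall (38 to 88 mm above the tips). Take it across its 24 mm thickness. Axes as the rake's.
- rod_1_mid (a point): Centre of loose glass stirring rod 1: 180 mm long (along its y), 6 mm thick, 14 to 25 g, fragile. It slides on the ribs rather than rolls. When it lies on the ribs its centre is 12 mm above the bench. All four rods are alike; any order in the row will do.
- rod_2_mid (a point): Centre of loose glass stirring rod 2: 180 mm long (along its y), 6 mm thick, 14 to 25 g, fragile. It slides on the ribs rather than rolls. When it lies on the ribs its centre is 12 mm above the bench. All four rods are alike; any order in the row will do.
- rod_3_mid (a point): Centre of loose glass stirring rod 3: 180 mm long (along its y), 6 mm thick, 14 to 25 g, fragile. It slides on the ribs rather than rolls. When it lies on the ribs its centre is 12 mm above the bench. All four rods are alike; any order in the row will do.
- rod_4_mid (a point): Centre of loose glass stirring rod 4: 180 mm long (along its y), 6 mm thick, 14 to 25 g, fragile. It slides on the ribs rather than rolls. When it lies on the ribs its centre is 12 mm above the bench. All four rods are alike; any order in the row will do.
- wash_bottle: Loose wash bottle with a bent spout, 74x82x216 mm, origin at its foot; leave it alone.
- timer: Loose white bench timer with a green and a red key, 62x62x16 mm, origin at its underside; leave it alone.
- marker: Loose white felt marker with a blue cap, 126 mm long, origin at its underside; leave it alone.
- amber_1: Loose brown glass bottle with a black cap, 62x62x118 mm, origin at its foot; leave it alone.
- beaker_small: Loose small beaker, 46x52x49 mm, origin at its foot; leave it alone.
- buffer_1: Loose small white bottle with a red cap, 40x40x85 mm, origin at its foot; leave it alone.

How it is judged (in metres and radians):
On the way, in this order (a step that is already met when the one before it is completed fails the run):
1. the rake has been lifted out of its stand (z of rake_grip in the frame of stand above 0.11 m), for 0.1 s.
2. the four rods lie as one tight, parallel, even-ended row in the pocket and the rake presses the row against the backstop with more than 4 N for 0.3 s (x of each of rod_1_mid, rod_2_mid, rod_3_mid, rod_4_mid in the frame of tray above 0.056 m and y of rod_1_mid in the frame of tray between -0.008 and 0.008 m and z of each of rod_1_mid, rod_2_mid, rod_3_mid, rod_4_mid in the frame of tray below 0.0155 m and angle between the y axis of each of rod_1_mid, rod_2_mid, rod_3_mid, rod_4_mid and the y axis of tray, either way round below 0.06 rad and y of rod_2_mid in the frame of tray between -0.008 and 0.008 m and y of rod_3_mid in the frame of tray between -0.008 and 0.008 m and y of rod_4_mid in the frame of tray between -0.008 and 0.008 m and horizontal distance between rod_1_mid and rod_2_mid below 0.0235 m and horizontal distance between each of rod_1_mid, rod_2_mid and rod_3_mid below 0.0235 m and horizontal distance between each of rod_1_mid, rod_2_mid, rod_3_mid and rod_4_mid below 0.0235 m and (contact force between rake and rod_1 above 4 N or contact force between rake and rod_2 above 4 N or contact force between rake and rod_3 above 4 N or contact force between rake and rod_4 above 4 N)), for 0.3 s.
At the end, for the whole second after the job is handed in: Four rods at rest flat in the pocket (tray x over 56 mm), parallel to tray y within 0.06 rad, within 8 mm of the middle line, no two centres over 23.5 mm apart; rake at rest in its stand: upright and in line within 0.12 rad, tips 7 to 17 mm up, within 10 mm of its centre (x of each of rod_1_mid, rod_2_mid, rod_3_mid, rod_4_mid in the frame of tray above 0.056 m and y of rod_1_mid in the frame of tray between -0.008 and 0.008 m and z of each of rod_1_mid, rod_2_mid, rod_3_mid, rod_4_mid in the frame of tray below 0.0155 m and angle between the y axis of each of rod_1_mid, rod_2_mid, rod_3_mid, rod_4_mid and the y axis of tray, either way round below 0.06 rad and y of rod_2_mid in the frame of tray between -0.008 and 0.008 m and y of rod_3_mid in the frame of tray between -0.008 and 0.008 m and y of rod_4_mid in the frame of tray between -0.008 and 0.008 m and horizontal distance between rod_1_mid and rod_2_mid below 0.0235 m and horizontal distance between each of rod_1_mid, rod_2_mid and rod_3_mid below 0.0235 m and horizontal distance between each of rod_1_mid, rod_2_mid, rod_3_mid and rod_4_mid below 0.0235 m and linear speed of each of rod_1, rod_2, rod_3, rod_4, rake below 0.01 m/s and z of rake in the frame of stand between 0.007 and 0.017 m and horizontal distance between rake and stand below 0.01 m and angle between rake's own z axis and vertical below 0.12 rad and angle between the y axis of rake and the y axis of stand, either way round below 0.12 rad); the robot touches nothing.
It fails at once if a glass rod is pushed by the rake with more than 10 N (contact force between rake and rod_1 above 10 N or contact force between rake and rod_2 above 10 N or contact force between rake and rod_3 above 10 N or contact force between rake and rod_4 above 10 N).
It fails at once if the gripper touches a rod (contact force between the fingers and rod_1 above 0.3 N or contact force between the fingers and rod_2 above 0.3 N or contact force between the fingers and rod_3 above 0.3 N or contact force between the fingers and rod_4 above 0.3 N).
It fails at once if a bystander (wash bottle, timer, marker, brown bottle, small beaker, red-capped bottle) is moved more than 20 mm (distance of any of wash_bottle, timer, marker, amber_1, beaker_small, buffer_1 from where it was at the start of the episode above 0.02 m).
It also fails if it takes over 64 s, if anything falls off the work surface, if the arm or the gripper's body presses on something with over 40 N, if the wrist force passes 120 N, or if a joint passes its speed limit or range.

## Robot

A 6-joint arm with a two-finger parallel gripper is mounted at the origin on a cart in front of the work surface, level with it; the furniture and walls round the work are solid. World frame = base frame: x ahead of the robot, y to its left, z up, the work surface at z = 0. Lengths are in mm, angles in rad, forces in N, time in s.
With the tool pointing down it reaches from about 350 to 975 mm from the base axis. Payload 7.1 kg.
Tool frame: the origin (TCP) lies midway between the tips of the shut fingers; the grasp point (between the pads) lies 19 mm behind it (ctrl.grasp_offset is the distance from the TCP to the grasp point, in mm); z points along the fingers, y is the line along which they close (so a half turn about z gives the same grasp; the last joint's range is limited). The gripper opens to 88 mm and grips with 3 to 60 N. Pads are 20 mm wide; open, the fingers measure 115 mm over their backs; the gripper's body (75 mm by 178 mm) begins 61 mm behind the grasp point.
Start: joints at [-1.139, 0.423, 1.63, -0, 1.089, -0.019], TCP at [272.318, -562.537, 222.675] pointing down, gripper open.
Joint ranges: [-3, 3], [-0.9, 2.11], [0.09, 2.58], [-1.31, 4.45], [0.11, 2.69], [-2.54, 2.54]. Speed limits (rad/s): [2.39, 2.39, 3.01, 3.14, 3.14, 3.14].

## Interface

Orientations are given as a rotation vector (axis times angle).
In Python, from workcell import ctrl gives the robot as it stands. The module is installed in compiled form; this text tells all that it offers.
- The arm moves only by the tool servo_tool, never from a script. Its argument "rows" is a list of rows, each a list of 7 numbers: the turn, a rotation vector about the tool's x, y, z as a fraction of full scale, then the shift along the tool's x, y, z as a fraction of full scale, then the finger opening in mm, from 0 to 87.8. A call has 1 to 10 rows; each row is the pose to reach, as a shift and turn from the pose commanded when the call began, along the tool's axes at that moment; what a row does not reach only later rows make up. Full scale, the value 1, is 20 cm for a shift and 1.5 rad for a turn. A row lasts 1/8 s, in which the tool goes at most 62.5 mm and 10.7 degrees, less where a joint would pass 70% of its speed; a pose out of reach is approached as far as the arm can. A call with a number of a shift or a turn outside -1 to 1 is refused whole. A call with a gripper value outside its range is refused whole. The fingers move at their own pace and stop on an object; the grip force is fixed at half the most. Time passes only in rows, so rows that repeat a pose let the fingers close. It gives the time, the measured TCP pose, the force, the opening and the grip force at its end, in the units of the state.
- ctrl.get_obs(): the state, without advancing time (a new reading comes with each control period).
- ctrl.get_image(name): name is "scene" or "top"; returns (picture, depth): 480x640x3 uint8, red, green, blue; 480x640 float32, mm along the optical axis (not along the pixel's ray), 0 where there is no reading.
- ctrl.camera_info(name): a dict with "intrinsics" (3x3 intrinsics, pixels), "k1" (the pictures are not rectified: a ray, as slopes to the right and down, at radius r is drawn at 1 + k1 r^2 times it, then the intrinsics apply), "R" (3x3) and "t" (3): a world point X has camera coordinates R X + t. Camera axes: x right, y down, z forward; pixel columns grow to the right and rows downward; lengths in mm; the calibration is good to about 2 mm. A picture is of the moment at which its call begins. camera_info takes no time and is no camera call.
- ctrl.close_job(): hands the job in; it is judged then, once.
The state is a dict: "t": time; "qpos": joint angles; "qvel": joint speeds; "joint_torque": joint torques, N m; "ee_pos": TCP position; "orientation": TCP orientation; "ft_force": force on the tool from outside, world axes, zero at the start; "moment": the same for the moment, N m; "width": finger opening in mm; "grasp_force": force on a finger pad.
Only numpy, scipy, OpenCV 4.12 (cv2) and the standard library are available. Lean on these libraries where they do the work, as an engineer would, in place of code of your own. Each camera call takes 0.05 s, during which the arm holds its last target. There are 200 camera calls.

## Working session

There is one attempt and no reset: what is moved stays moved. The work goes in short steps, Python scripts to look and compute and a tool call to move; the robot and the scene stay as the last step left them, time stands still between calls to the robot, and variables do not carry over. Pictures are saved under pics/ and viewed, at most 10 in all, crops included, and the job is handed in when it is done.

Besides the shell and the picture viewer there is one more tool, called after "Request:" in YAML: its name, and indented under it one key for each argument. servo_tool: Moves the arm, as the interface text tells. Its arguments: {"type":"object","properties":{"rows":{"type":"array","items":{"type":"array","items":{"type":"number"}}}},"required":["rows"]}

```bash
mkdir -p pics; cat > h.py <<'E'
import numpy as np, cv2
from scipy.spatial.transform import Rotation as Rn
from workcell import ctrl
def ray(cam,uv):
    c=ctrl.camera_info(cam);K=np.array(c["intrinsics"]);k1=c["k1"];R=np.array(c["R"]);t=np.array(c["t"])
    p=cv2.undistortPoints(np.float32(uv).reshape(-1,1,2),K,np.array([k1,0,0,0.])).reshape(-1,2)
    d=np.c_[p,np.ones(len(p))]@R
    return -R.T@t,d
def plane(cam,uv,z):
    o,d=ray(cam,uv); s=(z-o[2])/d[:,2]; return o+d*s[:,None]
def proj(cam,X):
    c=ctrl.camera_info(cam);R=np.array(c["R"]);t=np.array(c["t"])
    return cv2.projectPoints(np.float64(X).reshape(-1,1,3),cv2.Rodrigues(R)[0],t,np.array(c["intrinsics"]),np.array([c["k1"],0,0,0.]))[0].reshape(-1,2)
def tool(): 
    o=ctrl.get_obs(); return np.array(o["ee_pos"]),Rn.from_rotvec(o["orientation"]).as_matrix()
E
python3 - <<'E'
from h import *
for n in("top","scene"):
    im,d=ctrl.get_image(n);cv2.imwrite(f"pics/{n}0.png",im[:,:,::-1]);np.save(n+"d.npy",d)
    c=ctrl.camera_info(n);R=np.array(c["R"]);print(n,-R.T@np.array(c["t"]),R.round(2).tolist(),c["intrinsics"],c["k1"])
print(ctrl.get_obs(),ctrl.grasp_offset);print(tool()[1].round(3))
E
```

```text
top [ 373.37510114  -79.90962718 1465.52542674] [[-0.02, -1.0, -0.01], [-0.99, 0.02, -0.12], [0.12, 0.01, -0.99]] [[516.58236667   0.         314.82272264]
 [  0.         516.58236667 240.54740161]
 [  0.           0.           1.        ]] -0.030107399405623955
scene [-511.78838872 -749.16191929 1235.14841422] [[0.54, -0.84, -0.0], [-0.56, -0.36, -0.74], [0.62, 0.4, -0.67]] [[608.64804464   0.         310.17100398]
 [  0.         608.64804464 247.0751127 ]
 [  0.           0.           1.        ]] -0.13594066292733112
{'t': 0.1, 'qpos': array([-1.13899599e+00,  4.23737726e-01,  1.63058961e+00, -4.00782198e-06,
        1.08858796e+00, -1.89561382e-02]), 'qvel': array([-0.00086414, -0.00184552, -0.00215398,  0.00153469, -0.00075664,
        0.00067631]), 'joint_torque': array([ 2.06064451e-04, -5.45611989e+01, -2.74320477e+01,  6.44551311e-02,
        1.88499084e-02, -3.72277100e-05]), 'ee_pos': array([ 272.12252697, -562.10950938,  222.0055109 ]), 'orientation': array([-3.06087888e+00, -7.01781283e-01,  4.31102510e-04]), 'ft_force': array([ 0.04887316,  0.46939159, -0.4064285 ]), 'moment': array([-0.00100369, -0.03092654,  0.00937342]), 'grasp_force': 0.0, 'width': 87.79767552177003} 18.700000000000003
[[ 0.9    0.436 -0.001]
 [ 0.436 -0.9    0.001]
 [ 0.    -0.001 -1.   ]]
```

View pics/top0.png

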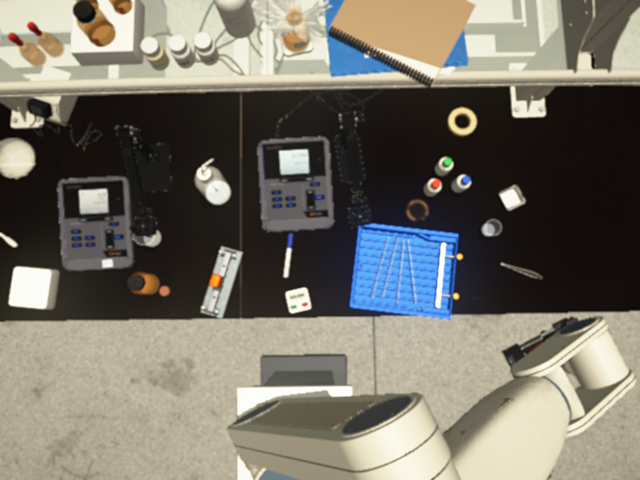

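View pics/scene0.png

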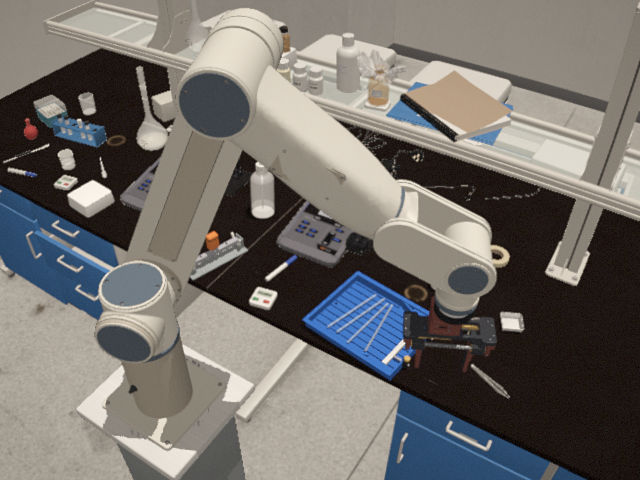

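The top view shows the tray at about (351–459, 224–318) with the backstop on the right (443, 275), four rods at about (375–420, 270), and the stand with the orange grip at (216, 281). The marker (288, 255) and timer (298, 300) lie between them.

```bash
python3 - <<'E'
from h import *
im=cv2.imread("pics/top0.png");hsv=cv2.cvtColor(im,cv2.COLOR_BGR2HSV)
def big(m,roi):
    x0,y0,x1,y1=roi;k=np.zeros_like(m);k[y0:y1,x0:x1]=m[y0:y1,x0:x1]
    c,_=cv2.findContours(k,cv2.RETR_EXTERNAL,cv2.CHAIN_APPROX_NONE);return max(c,key=cv2.contourArea)
b=cv2.inRange(hsv,(95,120,60),(125,255,255))
c=big(cv2.morphologyEx(b,cv2.MORPH_CLOSE,np.ones((5,5))),(335,205,475,330))
P=plane("top",c.reshape(-1,2),28)
r=cv2.minAreaRect(np.float32(P[:,:2]));print("tray",r)
o=cv2.inRange(hsv,(5,150,120),(18,255,255));c=big(o,(195,260,240,310))
P=plane("top",c.reshape(-1,2),100);print("grip",cv2.minAreaRect(np.float32(P[:,:2])),P[:,:2].mean(0))
g=cv2.inRange(hsv,(0,0,60),(179,90,255))|o;c=big(cv2.morphologyEx(g,cv2.MORPH_CLOSE,np.ones((5,5))),(190,235,250,330))
for z in(6,42):
    P=plane("top",c.reshape(-1,2),z);print("stand",z,cv2.minAreaRect(np.float32(P[:,:2])))
T=im[215:325,340:470];S=im[235:325,190:255]
cv2.imwrite("pics/c1.png",np.hstack([cv2.resize(T,None,fx=4,fy=4,interpolation=2),cv2.resize(cv2.resize(S,None,fx=4,fy=4,interpolation=2),(260,440))]))
E
```

```text
tray ((465.7000427246094, -312.6497497558594), (286.39251708984375, 247.7374725341797), 82.03184509277344)
grip ((441.61767578125, 199.701904296875), (28.779382705688477, 31.654726028442383), 71.68402862548828) [441.79692464 199.87748489]
stand 6 ((441.66497802734375, 205.2793731689453), (166.259033203125, 265.62060546875), 89.92381286621094)
stand 42 ((439.98236083984375, 198.2423095703125), (162.15855407714844, 259.0683288574219), 89.9223403930664)
```

View pics/c1.png

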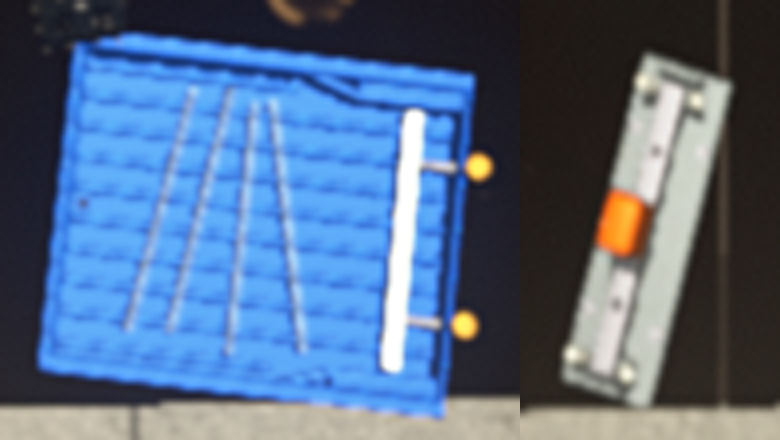

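```bash
python3 - <<'E'
from h import *
im=cv2.imread("pics/top0.png");hsv=cv2.cvtColor(im,cv2.COLOR_BGR2HSV)
a=np.array
k=np.array([(77,42),(475,75),(444,415),(40,370)])/4-.375+[340,215]
P=plane("top",k,28)[:,:2]; print("corners TL TR BR BL\n",P.round(1))
for i in range(4): d=P[(i+1)%4]-P[i];print(np.linalg.norm(d).round(1),np.degrees(np.arctan2(d[1],d[0])).round(2))
print("centre",P.mean(0))
def blob(lo,hi,roi,z,cam="top"):
    x0,y0,x1,y1=roi;m=np.zeros(im.shape[:2],np.uint8);m[y0:y1,x0:x1]=cv2.inRange(hsv,lo,hi)[y0:y1,x0:x1]
    n,l,st,ce=cv2.connectedComponentsWithStats(m);i=1+st[1:,4].argmax();v,u=np.where(l==i)
    Q=plane(cam,np.c_[u,v].astype(float),z)[:,:2];c=Q.mean(0);w,V=np.linalg.eigh(np.cov((Q-c).T));
    pr=(Q-c)@V; return c.round(1),np.degrees(np.arctan2(V[1,1],V[0,1])).round(2),(np.ptp(pr,axis=0)).round(1),st[i]
print("backstop",blob((0,0,225),(179,60,255),(425,235,455,315),20))
for y in(252,300): print("bar half",blob((0,0,165),(179,60,255),(205,y-14,240,y+25) if y==300 else (205,240,240,273),40))
print("grip",blob((5,150,120),(18,255,255),(195,260,240,310),100))
print("gold",blob((15,120,150),(35,255,255),(452,245,470,270),20)[0],blob((15,120,150),(35,255,255),(450,285,470,305),20)[0])
pl=np.array([(648,50),(733,83),(650,405),(562,380)]);pl=(pl-[520,0])/[4,4.889]+[190,235]-.4
Q=plane("top",pl,6)[:,:2];print("plate",Q.round(1),Q.mean(0))
for i in range(4): d=Q[(i+1)%4]-Q[i];print(np.linalg.norm(d).round(1),np.degrees(np.arctan2(d[1],d[0])).round(2))
D=np.load("topd.npy")
o=plane("top",[[220,281],[216,278]],0)
for u,v in((216,280),(224,262),(443,275),(400,300),(460,320)):
    oo,d=ray("top",[[u,v]]);print((u,v),(oo+d[0]*D[v,u]).round(1))
E
```

```text
corners TL TR BR BL
 [[ 593.6 -190.4]
 [ 565.3 -469. ]
 [ 329.7 -436.1]
 [ 365.2 -159. ]]
280.0 -95.79
237.9 172.05
279.4 82.71
230.5 -7.85
centre [ 463.45882684 -313.63060676]
backstop (array([ 450.5, -415.4]), np.float64(172.28), array([ 20.1, 180.8]), array([435, 243,  11,  65, 324], dtype=int32))
bar half (array([494.8, 179.8]), np.float64(124.84), array([78.5, 88.1]), array([214, 247,  26,  26, 416], dtype=int32))
bar half (array([389.2, 190.6]), np.float64(163.5), array([24.4, 90.1]), array([215, 286,  17,  32, 254], dtype=int32))
grip (array([441.5, 200.1]), np.float64(163.98), array([29.3, 31.8]), array([209, 274,  13,  13, 119], dtype=int32))
gold [ 501.6 -470.7] [ 391.1 -455. ]
plate [[547.  200.5]
 [526.6 139.7]
 [341.8 198. ]
 [356.9 260.2]] [443.11560646 199.582126  ]
64.2 -108.52
193.8 162.5
64.0 76.35
199.2 -17.42
(216, 280) [442.6 197.9  94.7]
(224, 262) [494.7 186.6  42. ]
(443, 275) [ 450.4 -425.2    7.9]
(400, 300) [ 382.6 -302.4    2.3]
(460, 320) [ 297.1 -680.2 -794.5]
```

Stand at about (442, 200) with its long axis at −17°; plate measures 64×196 as it should. Tray is centred near (463, −313), its x pointing at −97.9°. Backstop centre is at tray x≈102. Moving now.

```bash
cat >> h.py <<'E'
def to(p,yaw,ref=None):
    """fractions (turn z, shift xyz) to reach world p with tool y at angle yaw (deg), pointing down"""
    P,R=ref or tool(); y=np.radians(yaw)
    ty=np.array([np.cos(y),np.sin(y),0]);tz=np.array([0,0,-1.]);G=np.c_[np.cross(ty,tz),ty,tz]
    w=Rn.from_matrix(R.T@G).as_rotvec()
    print("turn",(w/1.5).round(4),"shift",(R.T@(np.array(p)-P)/200).round(4)); return np.array(p,float),G
E
python3 - <<'E'
from h import *
a=to((330,-380,220),-30);b=to((390,-190,200),10,a);c=to((430,10,180),50,b);d=to((442,200,150),73,c)
E
```

```text
turn [-9.000e-04 -3.000e-04 -3.976e-01] shift [ 0.6572 -0.6935  0.011 ]
turn [ 0.      0.     -0.4654] shift [ 0.9727 -0.2152  0.1   ]
turn [ 0.      0.     -0.4654] shift [0.9501 0.3706 0.1   ]
turn [ 0.      0.     -0.2676] shift [0.5647 0.7663 0.15  ]
```

Request:
servo_tool:
  rows:
    - [0,0,-0.398,0.657,-0.693,0.011,87]
    - [0,0,-0.398,0.657,-0.693,0.011,87]
    - [0,0,-0.398,0.657,-0.693,0.011,87]
    - [0,0,-0.398,0.657,-0.693,0.011,87]

```text
t: 0.6
ee_pos: [330.4, -376.9, 220.1]
orientation: [-2.714, -1.579, 0.0]
ft_force: [0.0, 0.1, 0.3]
width: 86.7
grasp_force: 0.0
```

Request:
servo_tool:
  rows:
    - [0,0,-0.465,0.973,-0.215,0.1,87]
    - [0,0,-0.465,0.973,-0.215,0.1,87]
    - [0,0,-0.465,0.973,-0.215,0.1,87]
    - [0,0,-0.465,0.973,-0.215,0.1,87]

```text
t: 1.1
ee_pos: [390.6, -188.3, 200.1]
orientation: [-2.01, -2.413, 0.0]
ft_force: [1.4, -0.1, -0.4]
width: 87.0
grasp_force: 0.0
```

Request:
servo_tool:
  rows:
    - [0,0,-0.465,0.95,0.37,0.1,87]
    - [0,0,-0.465,0.95,0.37,0.1,87]
    - [0,0,-0.465,0.95,0.37,0.1,87]
    - [0,0,-0.465,0.95,0.37,0.1,87]

```text
t: 1.6
ee_pos: [431.0, 11.8, 180.2]
orientation: [1.064, 2.956, 0.0]
ft_force: [0.4, 0.2, 0.4]
width: 87.2
grasp_force: 0.0
```

```bash
python3 - <<'E'
from h import *
print(tool(),ctrl.get_obs()["t"],ctrl.get_obs()["qpos"]);to((442,200,150),73)
im,d=ctrl.get_image("top");cv2.imwrite("pics/top1.png",im[:,:,::-1])
im,d=ctrl.get_image("scene");cv2.imwrite("pics/scene1.png",im[:,:,::-1])
E
```

```text
(array([430.97745735,  11.75340852, 180.23612478]), array([[-7.70357515e-01,  6.37612132e-01,  2.62744204e-04],
       [ 6.37612172e-01,  7.70357518e-01,  1.10230717e-04],
       [-1.32122531e-04,  2.52445964e-04, -9.99999959e-01]])) 1.6 [-4.19416180e-04  2.01863310e-01  2.07685095e+00  1.45272079e-04
  8.62615704e-01 -8.79915592e-01]
turn [ 1.000e-04  1.000e-04 -2.631e-01] shift [0.5577 0.7602 0.1513]
```

View pics/scene1.png

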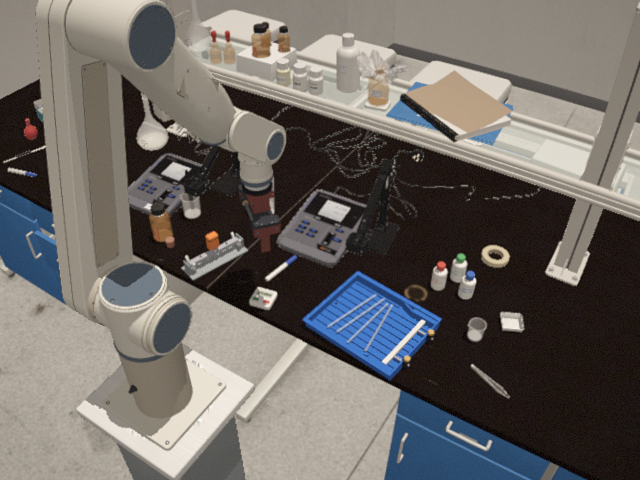

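Both the stand (orange grip at 212, 240) and the tray (305–440, 275–375, rods clear) show unobstructed in the scene view. I use it to check the poses against the top view.

```bash
python3 - <<'E'
from h import *
im=cv2.imread("pics/scene1.png");hsv=cv2.cvtColor(im,cv2.COLOR_BGR2HSV)
m=np.zeros((480,640),np.uint8);m[225:255,200:225]=cv2.inRange(hsv,(3,150,100),(18,255,255))[225:255,200:225]
v,u=np.where(m);print("grip bbox scene",u.min(),u.max()+1,v.min(),v.max()+1,u.mean(),v.mean())
def box(c,yaw,lx,ly,z0,z1):
    a=np.radians(yaw);X=np.array([np.cos(a),np.sin(a)]);Y=np.array([-X[1],X[0]])
    return np.array([[*(np.array(c)+s*lx/2*X+t*ly/2*Y),z] for s in(-1,1) for t in(-1,1) for z in(z0,z1)])
for cam in("scene","top"):
    p=proj(cam,box((442,200),73,24,34,50,100));print(cam,"pred",p.min(0).round(1),p.max(0).round(1))
b=cv2.inRange(hsv,(95,120,60),(125,255,255));k=np.zeros_like(b);k[265:385,295:450]=b[265:385,295:450]
k=cv2.morphologyEx(k,cv2.MORPH_CLOSE,np.ones((7,7)));c=max(cv2.findContours(k,0,1)[0],key=cv2.contourArea)
q=cv2.approxPolyDP(cv2.convexHull(c),4,True).reshape(-1,2);print("tray hull",q.tolist())
p=proj("scene",box((463.5,-313.6),-97.85,276,226,0,28));print("pred rim",p[1::2].round(1).tolist(),"foot",p[::2].round(1).tolist())
w=np.zeros_like(b);w[310:370,375:430]=cv2.inRange(hsv,(0,0,200),(179,70,255))[310:370,375:430]
n,l,st,ce=cv2.connectedComponentsWithStats(w);i=1+st[1:,4].argmax();v,u=np.where(l==i);print("bar",st[i],(u.mean(),v.mean()),plane("scene",[[u.mean(),v.mean()]],18))
cv2.imwrite("pics/c2.png",cv2.resize(im[265:385,295:450],None,fx=4.9,fy=4.9,interpolation=2))
E
```

```text
grip bbox scene 205 219 231 250 211.7363184079602 239.75124378109453
scene pred [204.4 230. ] [220.7 252.1]
top pred [208.6 272.7] [224.5 288.2]
tray hull [[356, 271], [441, 318], [390, 380], [302, 320]]
pred rim [[304.0, 318.6], [356.2, 272.7], [390.1, 374.0], [439.4, 320.1]] foot [[304.1, 325.6], [355.7, 279.7], [389.1, 380.8], [437.9, 327.0]]
bar [382 320  43  44 256] (np.float64(402.82421875), np.float64(341.6171875)) [[ 447.7044892  -413.18070866   18.        ]]
```

View pics/c2.png

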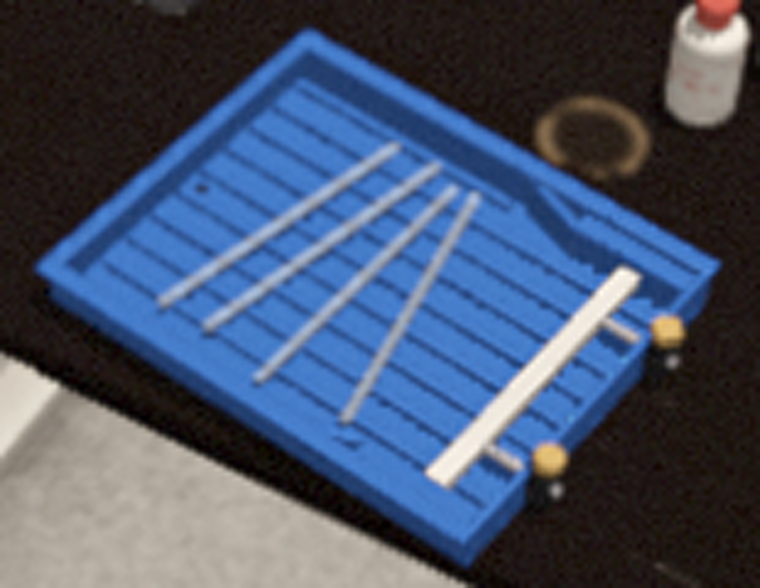

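The poses from both views agree within about 2 mm, and the crop shows ribs, rods and backstop as expected. On to the grasp.

Request:
servo_tool:
  rows:
    - [0,0,-0.263,0.558,0.76,0.15,87]
    - [0,0,-0.263,0.558,0.76,0.15,87]
    - [0,0,-0.263,0.558,0.76,0.15,87]
    - [0,0,-0.263,0.558,0.76,0.15,87]
    - [0,0,-0.263,0.558,0.76,0.15,87]

```text
t: 2.33
ee_pos: [442.6, 196.5, 150.3]
orientation: [-0.48, -3.104, 0.001]
ft_force: [0.0, -0.3, 0.5]
width: 87.3
grasp_force: 0.0
```

```bash
python3 - <<'E'
from h import *
o=ctrl.get_obs();print(o["ee_pos"],o["qpos"]);to((442,200,57),73)
im,d=ctrl.get_image("scene");cv2.imwrite("pics/c3.png",cv2.resize(im[170:300,150:290,::-1],None,fx=4,fy=4,interpolation=2))
E
```

```text
[442.59362789 196.52668815 150.26017574] [ 3.93566284e-01  3.26550257e-01  1.98964385e+00 -5.53741953e-04
  8.26227226e-01 -8.70267371e-01]
turn [-0.0006 -0.0003 -0.0066] shift [0.0079 0.0161 0.4663]
```

View pics/c3.png

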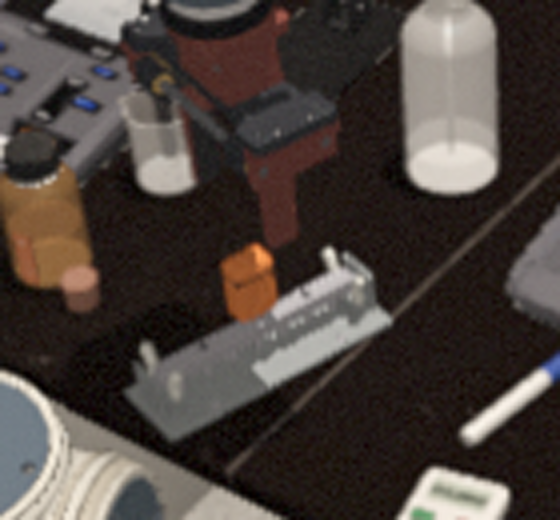

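The open fingers straddle the orange grip (crop 248, 285), with nothing else near them. Descend and close.

Request:
servo_tool:
  rows:
    - [0,0,0,0,0,0.2,87]
    - [0,0,0,0,0,0.4,87]
    - [0,0,0,0,0,0.465,87]
    - [0,0,0,0,0,0.465,87]
    - [0,0,0,0,0,0.465,0]
    - [0,0,0,0,0,0.465,0]
    - [0,0,0,0,0,0.465,0]
    - [0,0,0,0,0,0.465,0]
    - [0,0,0,0,0,0.465,0]
    - [0,0,0,0,0,0.465,0]

```text
t: 3.62
ee_pos: [442.4, 197.8, 57.5]
orientation: [0.476, 3.105, 0.0]
ft_force: [-0.4, 0.3, 0.6]
width: 30.4
grasp_force: 0.4
```

Request:
servo_tool:
  rows:
    - [0,0,0,0,0,0,0]
    - [0,0,0,0,0,0,0]

```text
t: 3.88
ee_pos: [443.4, 199.1, 57.6]
orientation: [0.477, 3.103, 0.004]
ft_force: [0.9, 8.0, -3.3]
width: 23.5
grasp_force: 29.9
```

```bash
python3 - <<'E'
from h import *
print(ctrl.get_obs(),tool())
E
```

```text
{'t': 3.875, 'qpos': array([ 0.39675338,  0.49577583,  2.02934836,  0.00234631,  0.61352411,
       -0.87115261]), 'qvel': array([-1.59797372e-03,  6.72916101e-04, -3.38316084e-03, -2.26265313e-03,
        1.50644383e-03,  3.87143482e-05]), 'joint_torque': array([ -3.97870928, -46.97249293, -12.81056195,  -1.37537051,
         1.25701882,   0.16468414]), 'ee_pos': array([443.39634212, 199.12619119,  57.61094906]), 'orientation': array([0.47666319, 3.1033894 , 0.00422269]), 'ft_force': array([ 0.90769217,  8.04756526, -3.25829034]), 'moment': array([ 1.87116651, -0.12591909,  0.17110118]), 'grasp_force': 29.9427992105484, 'width': 23.526392138545255} (array([443.39634212, 199.12619119,  57.61094906]), array([[-0.95390346,  0.30010562,  0.0021948 ],
       [ 0.30011048,  0.95390147,  0.00238423],
       [-0.00137811,  0.002933  , -0.99999475]]))
```

Request:
servo_tool:
  rows:
    - [0,0,0,0,0,-0.1,0]
    - [0,0,0,0,0,-0.3,0]
    - [0,0,0,0,0,-0.45,0]
    - [0,0,0,0,0,-0.5,0]
    - [0,0,0,0,0,-0.5,0]

```text
t: 4.5
ee_pos: [442.3, 197.6, 157.4]
orientation: [0.476, 3.105, 0.0]
ft_force: [0.6, -1.3, -2.4]
width: 24.0
grasp_force: 30.0
```

```bash
python3 - <<'E'
from h import *
o=ctrl.get_obs();print(o["ft_force"],o["moment"],o["width"],tool()[0]);a=to((460,10,160),77);b=to((485,-180,160),82.15,a);to((480.2,-192.7,100),82.15,b)
E
```

```text
[ 0.61941999 -1.31724002 -2.39845213] [ 0.04408508 -0.11845735 -0.01699869] 23.967037975431253 [442.30958544 197.60751858 157.36679231]
turn [ 0.0001  0.0002 -0.0516] shift [-0.3654 -0.8685 -0.0132]
turn [ 0.      0.     -0.0599] shift [-0.3355 -0.8975  0.    ]
turn [0. 0. 0.] shift [ 0.0151 -0.0662  0.3   ]
```

Request:
servo_tool:
  rows:
    - [0,0,-0.01,-0.1,-0.23,-0.013,0]
    - [0,0,-0.03,-0.22,-0.5,-0.013,0]
    - [0,0,-0.052,-0.31,-0.75,-0.013,0]
    - [0,0,-0.052,-0.365,-0.868,-0.013,0]

```text
t: 5.0
ee_pos: [458.6, 7.9, 158.4]
orientation: [-0.357, -3.118, 0.001]
ft_force: [1.1, 0.7, -1.8]
width: 24.0
grasp_force: 30.0
```

Request:
servo_tool:
  rows:
    - [0,0,-0.02,-0.1,-0.25,0,0]
    - [0,0,-0.04,-0.2,-0.53,0,0]
    - [0,0,-0.06,-0.3,-0.8,0,0]
    - [0,0,-0.06,-0.336,-0.897,0,0]
    - [0,0,-0.06,-0.336,-0.897,0,0]

```text
t: 5.62
ee_pos: [484.5, -180.3, 158.7]
orientation: [-0.218, -3.132, -0.001]
ft_force: [0.8, -0.1, -2.0]
width: 24.1
grasp_force: 30.0
```

Request:
servo_tool:
  rows:
    - [0,0,0,0.01,-0.04,0.15,0]
    - [0,0,0,0.015,-0.066,0.3,0]
    - [0,0,0,0.015,-0.066,0.3,0]
    - [0,0,0,0.015,-0.066,0.3,0]

```text
t: 6.12
ee_pos: [480.7, -191.4, 100.5]
orientation: [-0.212, -3.134, -0.0]
ft_force: [-0.3, 1.1, -3.1]
width: 23.6
grasp_force: 30.0
```

```bash
python3 - <<'E'
from h import *
o=ctrl.get_obs();print(o["qpos"]);to((480.2,-192.7,100),82.15)
for n in("scene","top"):
    im,d=ctrl.get_image(n);cv2.imwrite(f"pics/{n}2.png",im[:,:,::-1])
    if n=="scene": A=cv2.resize(im[230:390,290:450,::-1],(600,600),interpolation=2)
cv2.imwrite("pics/c4.png",A)
E
```

```text
[-4.02036160e-01  4.51259548e-01  1.94528287e+00  2.29312190e-04
  7.45214245e-01 -1.83770296e+00]
turn [ 0.0001 -0.0001  0.0011] shift [ 0.0018 -0.0067  0.0026]
```

View pics/c4.png

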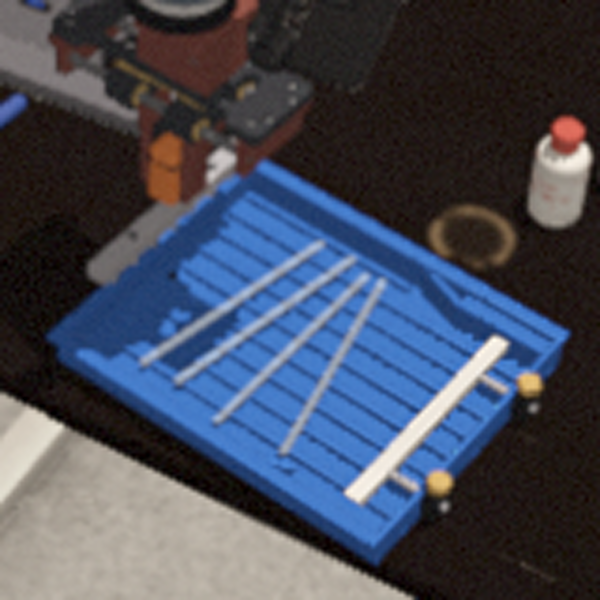

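The rake hangs over the strip, with its bar end at crop (92, 268) ahead of the tray wall. I check the rib lines and the bar end against predictions.

```bash
cat >> h.py <<'E'
TC=np.array([463.5,-313.6]);TX=np.array([-.1366,-.9906]);TY=np.array([.9906,-.1366])
def tw(x,y,z): x,y=np.broadcast_arrays(x,y);return np.c_[TC+np.outer(x,TX)+np.outer(y,TY),np.full(x.size,z)]
E
python3 - <<'E'
from h import *
from scipy.signal import find_peaks
for cam,f in(("scene","scene1"),("top","top1")):
    g=cv2.cvtColor(cv2.imread(f"pics/{f}.png"),cv2.COLOR_BGR2GRAY).astype(np.float32)
    ys=np.arange(-112,112,.5)
    for xs in((-130,-112),(50,80)):
      pr=0
      for x in np.arange(*xs,2.):
        p=proj(cam,tw(x,ys,6.5)).astype(np.float32);pr=pr+cv2.remap(g,p[:,0][None],p[:,1][None],cv2.INTER_LINEAR)[0]
      pr=cv2.GaussianBlur(pr[:,None],(1,5),1.2)[:,0]/len(np.arange(*xs,2.))
      k,q=find_peaks(-pr,prominence=4);print(cam,xs,"minima y",ys[k],"residual vs rib-3 (mod 22)",((ys[k]+3-11+11)%22-11).round(1))
im=cv2.imread("pics/scene2.png");
P,R=tool();print(P,R[:,0])
c=P.copy();e=c+R[:,0]*85*np.sign(-R[0,0])*-1
for s in(-1,1):
  e=c+s*R[:,0]*85
  for dz in(14,28):
    for w in(-8,8):
      q=e+R[:,1]*w; q[2]=P[2]-45.6+dz;print(s,dz,w,proj("scene",q).round(1),((proj("scene",q)[0]-[290,230])*3.75).round(0))
E
```

```text
scene (-130, -112) minima y [-78.  -56.  -34.  -12.    0.   10.   32.   54.   76.   97.5] residual vs rib-3 (mod 22) [ 2.   2.   2.   2.  -8.   2.   2.   2.   2.   1.5]
scene (50, 80) minima y [-90.5 -78.5 -56.5 -34.  -12.   10.   32.   54.   76.  103. ] residual vs rib-3 (mod 22) [-10.5   1.5   1.5   2.    2.    2.    2.    2.    2.    7. ]
top (-130, -112) minima y [-100.   -78.   -56.   -33.5  -11.     2.    10.    32.    54.5   76.
   98. ] residual vs rib-3 (mod 22) [ 2.   2.   2.   2.5  3.  -6.   2.   2.   2.5  2.   2. ]
top (50, 80) minima y [-105.   -78.   -55.5  -33.5  -11.5   10.    32.5   54.5   76.    97. ] residual vs rib-3 (mod 22) [-3.   2.   2.5  2.5  2.5  2.   2.5  2.5  2.   1. ]
[ 481.32335719 -192.00840912  101.16507606] [-0.99083514  0.13506602 -0.00169986]
-1 14 -8 [[357.7 270.9]] [254. 153.]
-1 14 8 [[353.  268.3]] [236. 144.]
-1 28 -8 [[357.9 267.2]] [255. 140.]
-1 28 8 [[353.3 264.6]] [237. 130.]
1 14 -8 [[318.  305.9]] [105. 285.]
1 14 8 [[313.2 303. ]] [ 87. 274.]
1 28 -8 [[318.  302.2]] [105. 271.]
1 28 8 [[313.2 299.3]] [ 87. 260.]
```

Rib lines confirm the yaw (same residual at both ends of the tray) and show the tray about 2 mm further towards +y. I correct for that and lower, feeling for ribs.

Request:
servo_tool:
  rows:
    - [0,0,0,-0.005,-0.004,0.08,0]
    - [0,0,0,-0.005,-0.004,0.16,0]
    - [0,0,0,-0.005,-0.004,0.2,0]
    - [0,0,0,-0.005,-0.004,0.2,0]
    - [0,0,0,-0.005,-0.004,0.2,0]

```text
t: 6.85
ee_pos: [481.5, -193.4, 60.1]
orientation: [0.214, 3.134, 0.0]
ft_force: [-0.4, 0.5, -2.2]
width: 24.1
grasp_force: 30.0
```

Request:
servo_tool:
  rows:
    - [0,0,0,0,0,0.01,0]
    - [0,0,0,0,0,0.015,0]
    - [0,0,0,0,0,0.02,0]
    - [0,0,0,0,0,0.025,0]
    - [0,0,0,0,0,0.025,0]

```text
t: 7.48
ee_pos: [481.3, -193.3, 55.0]
orientation: [-0.214, -3.134, -0.0]
ft_force: [0.4, -0.9, -2.3]
width: 24.0
grasp_force: 30.0
```

Request:
servo_tool:
  rows:
    - [0,0,0,0,0,0.005,0]
    - [0,0,0,0,0,0.01,0]
    - [0,0,0,0,0,0.015,0]
    - [0,0,0,0,0,0.015,0]

```text
t: 7.98
ee_pos: [481.3, -193.3, 52.0]
orientation: [-0.214, -3.134, -0.0]
ft_force: [0.3, 0.3, -2.4]
width: 24.0
grasp_force: 30.0
```

```bash
python3 - <<'E'
from h import *
ims=[]
for n in("scene","top"):
    im,d=ctrl.get_image(n);cv2.imwrite(f"pics/{n}3.png",im[:,:,::-1])
    c=im[260:390,295:450,::-1] if n=="scene" else im[205:335,335:475,::-1]
    ims.append(cv2.resize(c,(400,400),interpolation=2))
cv2.imwrite("pics/c5.png",np.hstack(ims));o=ctrl.get_obs();print(o["ee_pos"],o["ft_force"],o["moment"])
E
```

```text
[ 481.3719438  -193.32593301   52.06998486] [ 0.26009637 -0.37011013 -2.43415581] [ 0.02231223 -0.11543758 -0.02361096]
```

View pics/c5.png

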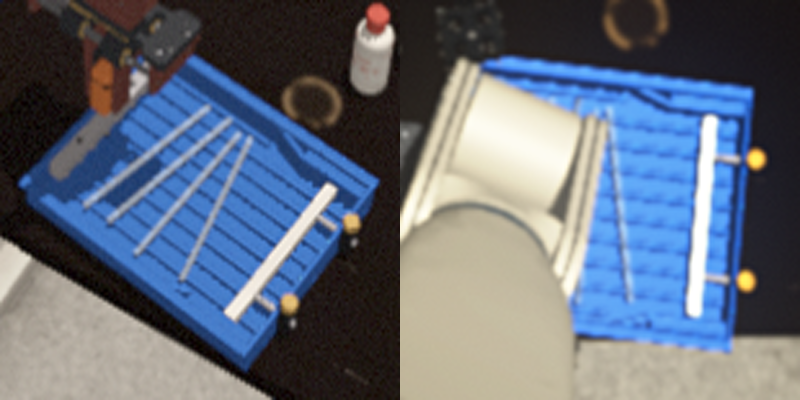

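Tines are in the gutters: tips about 6.4 mm up with no contact force, and the rods are undisturbed in front. Combing along −tool y.

Request:
servo_tool:
  rows:
    - [0,0,0,0,-0.01,0,0]
    - [0,0,0,0,-0.025,0,0]
    - [0,0,0,0,-0.04,0,0]
    - [0,0,0,0,-0.055,0,0]
    - [0,0,0,0,-0.07,0,0]
    - [0,0,0,0,-0.085,0,0]
    - [0,0,0,0,-0.1,0,0]
    - [0,0,0,0,-0.115,0,0]
    - [0,0,0,0,-0.13,0,0]
    - [0,0,0,0,-0.145,0,0]

```text
t: 9.32
ee_pos: [477.4, -222.3, 52.1]
orientation: [-0.214, -3.134, -0.0]
ft_force: [0.4, -0.2, -1.8]
width: 23.6
grasp_force: 30.0
```

Request:
servo_tool:
  rows:
    - [0,0,0,0,-0.015,0,0]
    - [0,0,0,0,-0.03,0,0]
    - [0,0,0,0,-0.045,0,0]
    - [0,0,0,0,-0.06,0,0]
    - [0,0,0,0,-0.075,0,0]
    - [0,0,0,0,-0.09,0,0]
    - [0,0,0,0,-0.105,0,0]
    - [0,0,0,0,-0.12,0,0]
    - [0,0,0,0,-0.135,0,0]
    - [0,0,0,0,-0.15,0,0]

```text
t: 10.58
ee_pos: [473.3, -252.0, 52.1]
orientation: [-0.214, -3.134, -0.0]
ft_force: [0.7, -0.4, -2.9]
width: 23.9
grasp_force: 30.0
```

Request:
servo_tool:
  rows:
    - [0,0,0,0,-0.015,0,0]
    - [0,0,0,0,-0.03,0,0]
    - [0,0,0,0,-0.045,0,0]
    - [0,0,0,0,-0.06,0,0]
    - [0,0,0,0,-0.075,0,0]
    - [0,0,0,0,-0.09,0,0]
    - [0,0,0,0,-0.105,0,0]
    - [0,0,0,0,-0.12,0,0]
    - [0,0,0,0,-0.135,0,0]
    - [0,0,0,0,-0.15,0,0]

```text
t: 11.82
ee_pos: [469.3, -281.7, 52.1]
orientation: [0.214, 3.134, -0.0]
ft_force: [-0.1, 0.2, -2.8]
width: 24.0
grasp_force: 30.0
```

```bash
cat >> h.py <<'E'
TC=np.array([465.5,-313.9])
def tr():
    P,R=tool();d=P[:2]-TC;f=np.array(ctrl.get_obs()["ft_force"])
    print("tray x,y",(d@TX).round(2),(d@TY).round(2),"z",P[2].round(1),"Fx,Fy,Fz tray",(f[:2]@TX).round(2),(f[:2]@TY).round(2),f[2].round(2),"yaw",np.degrees(np.arctan2(R[1,1],R[0,1])).round(2),"t",ctrl.get_obs()["t"])
E
python3 - <<'E'
from h import *
im,d=ctrl.get_image("scene");cv2.imwrite("pics/c6.png",cv2.resize(im[250:390,295:450,::-1],None,fx=4.2,fy=4.2,interpolation=2));tr()
E
```

```text
tray x,y -32.1 -0.6 z 52.1 Fx,Fy,Fz tray 0.34 -0.44 -1.62 yaw 82.18 t 11.875
```

View pics/c6.png

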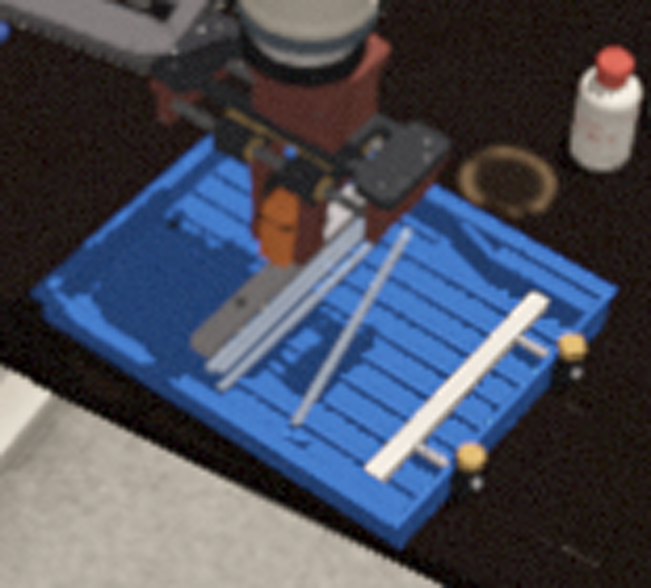

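Two to three rods already lie parallel before the tines (crop 215–350, 240–385) and the fourth (295–405) is still slanted. Continuing.

Request:
servo_tool:
  rows:
    - [0,0,0,0,-0.0125,0,0]
    - [0,0,0,0,-0.025,0,0]
    - [0,0,0,0,-0.0375,0,0]
    - [0,0,0,0,-0.05,0,0]
    - [0,0,0,0,-0.0625,0,0]
    - [0,0,0,0,-0.075,0,0]
    - [0,0,0,0,-0.0875,0,0]
    - [0,0,0,0,-0.1,0,0]
    - [0,0,0,0,-0.1125,0,0]
    - [0,0,0,0,-0.125,0,0]

```text
t: 13.12
ee_pos: [465.8, -306.4, 52.1]
orientation: [-0.214, -3.134, -0.0]
ft_force: [-0.2, 0.9, -1.2]
width: 23.9
grasp_force: 30.0
```

Request:
servo_tool:
  rows:
    - [0,0,0,0,-0.01,0,0]
    - [0,0,0,0,-0.02,0,0]
    - [0,0,0,0,-0.03,0,0]
    - [0,0,0,0,-0.04,0,0]
    - [0,0,0,0,-0.05,0,0]
    - [0,0,0,0,-0.06,0,0]
    - [0,0,0,0,-0.07,0,0]
    - [0,0,0,0,-0.08,0,0]
    - [0,0,0,0,-0.09,0,0]
    - [0,0,0,0,-0.1,0,0]

```text
t: 14.38
ee_pos: [463.1, -326.2, 52.1]
orientation: [-0.214, -3.134, -0.0]
ft_force: [-0.0, 1.3, -2.2]
width: 23.9
grasp_force: 30.0
```

Request:
servo_tool:
  rows:
    - [0,0,0,0,-0.01,0,0]
    - [0,0,0,0,-0.02,0,0]
    - [0,0,0,0,-0.03,0,0]
    - [0,0,0,0,-0.04,0,0]
    - [0,0,0,0,-0.05,0,0]
    - [0,0,0,0,-0.06,0,0]
    - [0,0,0,0,-0.07,0,0]
    - [0,0,0,0,-0.08,0,0]

```text
t: 15.38
ee_pos: [461.0, -342.1, 52.1]
orientation: [-0.214, -3.134, -0.0]
ft_force: [-0.8, -0.2, -2.7]
width: 23.6
grasp_force: 30.0
```

```bash
python3 - <<'E'
from h import *
im,d=ctrl.get_image("scene");cv2.imwrite("pics/c7.png",cv2.resize(im[250:390,295:450,::-1],None,fx=4.2,fy=4.2,interpolation=2));tr()
E
```

```text
tray x,y 28.74 -0.58 z 52.1 Fx,Fy,Fz tray -0.59 0.18 -2.04 yaw 82.19 t 15.425
```

View pics/c7.png

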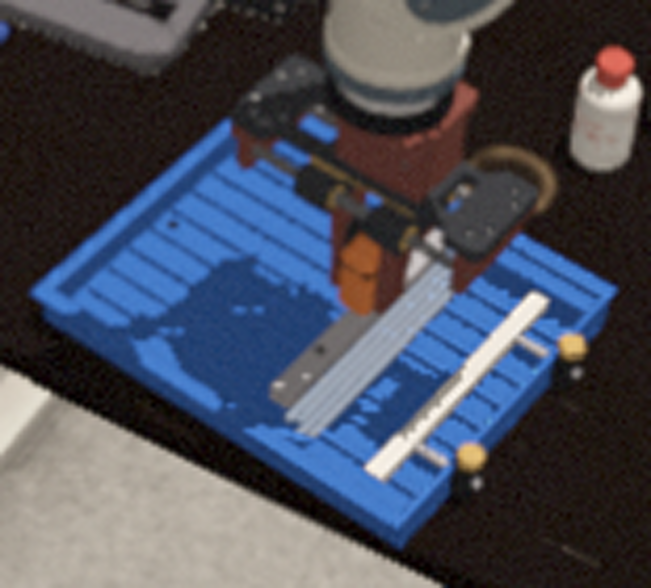

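All four rods are now one parallel row before the tines, entering the cheeks. Slower from here.

Request:
servo_tool:
  rows:
    - [0,0,0,0,-0.006,0,0]
    - [0,0,0,0,-0.012,0,0]
    - [0,0,0,0,-0.018,0,0]
    - [0,0,0,0,-0.024,0,0]
    - [0,0,0,0,-0.03,0,0]
    - [0,0,0,0,-0.036,0,0]
    - [0,0,0,0,-0.042,0,0]
    - [0,0,0,0,-0.048,0,0]
    - [0,0,0,0,-0.054,0,0]
    - [0,0,0,0,-0.06,0,0]

```text
t: 16.68
ee_pos: [459.3, -353.9, 52.1]
orientation: [-0.214, -3.134, -0.0]
ft_force: [-0.5, -0.6, -2.1]
width: 24.0
grasp_force: 30.0
```

Request:
servo_tool:
  rows:
    - [0,0,0,0,-0.005,0,0]
    - [0,0,0,0,-0.01,0,0]
    - [0,0,0,0,-0.015,0,0]
    - [0,0,0,0,-0.02,0,0]
    - [0,0,0,0,-0.025,0,0]
    - [0,0,0,0,-0.03,0,0]
    - [0,0,0,0,-0.035,0,0]
    - [0,0,0,0,-0.04,0,0]
    - [0,0,0,0,-0.045,0,0]
    - [0,0,0,0,-0.05,0,0]

```text
t: 17.92
ee_pos: [458.1, -363.9, 52.1]
orientation: [0.214, 3.134, -0.0]
ft_force: [0.3, 0.4, -1.9]
width: 23.7
grasp_force: 30.0
```

```bash
python3 -c "
from h import *
tr()"
```

```text
tray x,y 50.59 -0.54 z 52.1 Fx,Fy,Fz tray -0.48 0.24 -1.94 yaw 82.19 t 17.925
```

Request:
servo_tool:
  rows:
    - [0,0,0,0,-0.004,0,0]
    - [0,0,0,0,-0.008,0,0]
    - [0,0,0,0,-0.012,0,0]
    - [0,0,0,0,-0.016,0,0]
    - [0,0,0,0,-0.02,0,0]

```text
t: 18.55
ee_pos: [457.5, -367.8, 52.1]
orientation: [0.214, 3.134, -0.0]
ft_force: [0.3, -0.2, -2.1]
width: 23.5
grasp_force: 30.0
```

Request:
servo_tool:
  rows:
    - [0,0,0,0,-0.004,0,0]
    - [0,0,0,0,-0.008,0,0]
    - [0,0,0,0,-0.012,0,0]
    - [0,0,0,0,-0.016,0,0]
    - [0,0,0,0,-0.02,0,0]

```text
t: 19.18
ee_pos: [456.9, -371.7, 52.1]
orientation: [0.214, 3.134, -0.0]
ft_force: [0.0, -0.3, -2.1]
width: 23.9
grasp_force: 30.0
```

```bash
python3 - <<'E'
from h import *
im,d=ctrl.get_image("scene");cv2.imwrite("pics/c8.png",cv2.resize(im[290:390,355:450,::-1],None,fx=6,fy=6,interpolation=2));tr()
im,d=ctrl.get_image("top");cv2.imwrite("pics/top8.png",im[:,:,::-1])
E
```

```text
tray x,y 58.57 -0.61 z 52.1 Fx,Fy,Fz tray -0.12 -0.2 -3.01 yaw 82.19 t 19.225
```

View pics/c8.png

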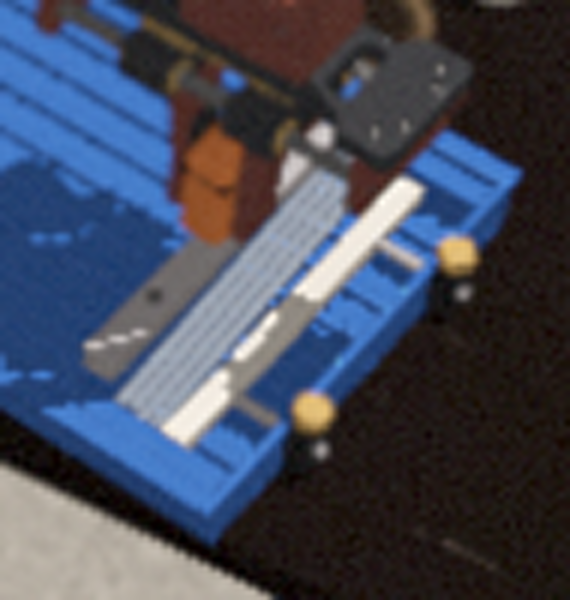

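The row lies flat and even, a few millimetres short of the backstop (front edge about crop 165–345, 420–205). This makes 11 pictures viewed, one over the limit of 10, so I go on by force and numbers only. Now feeling for contact in small steps.

Request:
servo_tool:
  rows:
    - [0,0,0,0,-0.002,0,0]
    - [0,0,0,0,-0.004,0,0]
    - [0,0,0,0,-0.006,0,0]
    - [0,0,0,0,-0.006,0,0]

```text
t: 19.77
ee_pos: [456.8, -372.9, 52.1]
orientation: [0.214, 3.134, -0.0]
ft_force: [0.8, 1.0, -2.7]
width: 24.0
grasp_force: 30.0
```

Request:
servo_tool:
  rows:
    - [0,0,0,0,-0.002,0,0]
    - [0,0,0,0,-0.004,0,0]
    - [0,0,0,0,-0.006,0,0]
    - [0,0,0,0,-0.006,0,0]

```text
t: 20.27
ee_pos: [456.5, -374.1, 52.1]
orientation: [-0.214, -3.134, 0.0]
ft_force: [-0.7, -0.0, -1.8]
width: 23.8
grasp_force: 30.0
```

Request:
servo_tool:
  rows:
    - [0,0,0,0,-0.002,0,0]
    - [0,0,0,0,-0.004,0,0]
    - [0,0,0,0,-0.006,0,0]
    - [0,0,0,0,-0.006,0,0]

```text
t: 20.78
ee_pos: [456.4, -375.3, 52.1]
orientation: [0.214, 3.134, -0.0]
ft_force: [0.0, -0.3, -1.4]
width: 23.5
grasp_force: 30.0
```

Request:
servo_tool:
  rows:
    - [0,0,0,0,-0.002,0,0]
    - [0,0,0,0,-0.004,0,0]
    - [0,0,0,0,-0.006,0,0]
    - [0,0,0,0,-0.006,0,0]

```text
t: 21.28
ee_pos: [456.3, -376.5, 52.1]
orientation: [0.214, 3.134, -0.0]
ft_force: [-0.6, -0.0, -3.1]
width: 23.9
grasp_force: 30.0
```

Request:
servo_tool:
  rows:
    - [0,0,0,0,-0.002,0,0]
    - [0,0,0,0,-0.004,0,0]
    - [0,0,0,0,-0.006,0,0]
    - [0,0,0,0,-0.006,0,0]

```text
t: 21.78
ee_pos: [456.1, -377.7, 52.1]
orientation: [-0.214, -3.134, 0.0]
ft_force: [0.2, -0.7, -2.5]
width: 24.1
grasp_force: 30.0
```

Request:
servo_tool:
  rows:
    - [0,0,0,0,-0.002,0,0]
    - [0,0,0,0,-0.004,0,0]
    - [0,0,0,0,-0.005,0,0]
    - [0,0,0,0,-0.005,0,0]

```text
t: 22.28
ee_pos: [456.0, -378.7, 52.1]
orientation: [0.214, 3.134, -0.0]
ft_force: [0.4, -0.5, -2.2]
width: 24.0
grasp_force: 30.0
```

Request:
servo_tool:
  rows:
    - [0,0,0,0,-0.002,0,0]
    - [0,0,0,0,-0.004,0,0]
    - [0,0,0,0,-0.005,0,0]
    - [0,0,0,0,-0.005,0,0]

```text
t: 22.78
ee_pos: [455.8, -379.7, 52.1]
orientation: [0.214, 3.134, -0.0]
ft_force: [-0.4, -0.4, -1.7]
width: 23.7
grasp_force: 30.0
```

Request:
servo_tool:
  rows:
    - [0,0,0,0,-0.002,0,0]
    - [0,0,0,0,-0.004,0,0]
    - [0,0,0,0,-0.005,0,0]
    - [0,0,0,0,-0.005,0,0]

```text
t: 23.28
ee_pos: [455.7, -380.6, 52.1]
orientation: [-0.214, -3.134, -0.0]
ft_force: [-0.1, 0.4, -2.6]
width: 24.3
grasp_force: 30.0
```

Request:
servo_tool:
  rows:
    - [0,0,0,0,-0.002,0,0]
    - [0,0,0,0,-0.004,0,0]
    - [0,0,0,0,-0.004,0,0]
    - [0,0,0,0,-0.004,0,0]

```text
t: 23.78
ee_pos: [455.5, -380.9, 52.0]
orientation: [-0.214, -3.134, -0.001]
ft_force: [1.0, 3.6, -1.6]
width: 23.9
grasp_force: 30.0
```

Contact felt (3.6 N). A touch more, then hold.

Request:
servo_tool:
  rows:
    - [0,0,0,0,-0.001,0,0]
    - [0,0,0,0,-0.002,0,0]
    - [0,0,0,0,-0.002,0,0]

```text
t: 24.15
ee_pos: [455.4, -381.0, 51.9]
orientation: [-0.214, -3.134, -0.002]
ft_force: [1.6, 7.2, -1.0]
width: 23.9
grasp_force: 30.0
```

```bash
python3 -c "
from h import *
tr()"
```

```text
tray x,y 67.84 -0.8 z 51.9 Fx,Fy,Fz tray -7.4 0.62 -1.02 yaw 82.17 t 24.15
```

Request:
servo_tool:
  rows:
    - [0,0,0,0,0.0006,0,0]
    - [0,0,0,0,0.0006,0,0]
    - [0,0,0,0,0.0006,0,0]
    - [0,0,0,0,0.0006,0,0]

```text
t: 24.65
ee_pos: [455.4, -381.0, 51.9]
orientation: [-0.214, -3.134, -0.002]
ft_force: [1.5, 5.3, -0.9]
width: 23.8
grasp_force: 30.0
```

Request:
servo_tool:
  rows:
    - [0,0,0,0,0,0,0]
    - [0,0,0,0,0,0,0]
    - [0,0,0,0,0,0,0]
    - [0,0,0,0,0,0,0]
    - [0,0,0,0,0,0,0]
    - [0,0,0,0,0,0,0]

```text
t: 25.4
ee_pos: [455.4, -381.0, 51.9]
orientation: [-0.214, -3.134, -0.002]
ft_force: [1.8, 5.3, -2.0]
width: 23.5
grasp_force: 30.0
```

Request:
servo_tool:
  rows:
    - [0,0,0,0,-0.0004,0,0]
    - [0,0,0,0,-0.0004,0,0]
    - [0,0,0,0,-0.0004,0,0]
    - [0,0,0,0,-0.0004,0,0]

```text
t: 25.9
ee_pos: [455.4, -381.0, 51.9]
orientation: [-0.214, -3.134, -0.002]
ft_force: [1.6, 6.7, -2.1]
width: 24.2
grasp_force: 30.0
```

```bash
python3 - <<'E'
from h import *
tr()
im,d=ctrl.get_image("scene");cv2.imwrite("pics/s9.png",im[:,:,::-1])
# bright rod profile along tray x in the visible -y part of the row at rod-top height
g=cv2.cvtColor(im,cv2.COLOR_RGB2HSV)[:,:,1].astype(np.float32);xs=np.arange(55,115,1.)
for y in(-93,-90,-86,-80,-74):
    p=proj("scene",tw(xs,y,14)).astype(np.float32);print(y,cv2.remap(g,p[:,0][None],p[:,1][None],1)[0].astype(int)[::2].tolist())
E
```

```text
tray x,y 67.81 -0.8 z 51.9 Fx,Fy,Fz tray -6.9 0.71 -2.12 yaw 82.17 t 25.9
-93 [170, 170, 174, 177, 177, 180, 176, 173, 179, 177, 171, 169, 168, 168, 168, 167, 169, 165, 165, 166, 167, 171, 167, 170, 167, 165, 167, 166, 166, 166]
-90 [174, 174, 176, 177, 175, 179, 177, 172, 158, 150, 140, 143, 155, 152, 148, 155, 132, 139, 147, 132, 128, 112, 119, 112, 120, 118, 122, 146, 159, 168]
-86 [176, 178, 175, 174, 176, 181, 178, 169, 121, 59, 34, 53, 52, 56, 63, 47, 50, 46, 39, 26, 19, 18, 14, 20, 19, 27, 35, 79, 142, 177]
-80 [127, 74, 42, 34, 24, 37, 35, 44, 36, 33, 30, 31, 30, 32, 35, 33, 34, 30, 19, 3, 13, 17, 17, 17, 18, 21, 30, 85, 150, 164]
-74 [19, 15, 14, 14, 14, 11, 10, 11, 17, 29, 33, 35, 34, 33, 34, 31, 33, 34, 21, 8, 14, 17, 18, 16, 15, 18, 21, 74, 142, 167]
```

The row spans tray x≈71–95 with even ends and was pressed with 5.5–7 N for over a second. Back off and lift.

Request:
servo_tool:
  rows:
    - [0,0,0,0,0.003,0,0]
    - [0,0,0,0,0.008,0,0]
    - [0,0,0,0,0.02,0,0]
    - [0,0,0,0,0.04,0,0]
    - [0,0,0,0,0.07,0,0]
    - [0,0,0,0,0.1,0,0]
    - [0,0,0,0,0.125,0,0]
    - [0,0,0,0,0.125,0,0]

```text
t: 26.95
ee_pos: [459.0, -356.5, 52.1]
orientation: [-0.213, -3.134, -0.0]
ft_force: [-0.4, -1.0, -1.9]
width: 24.2
grasp_force: 30.0
```

Request:
servo_tool:
  rows:
    - [0,0,0,0,0,-0.1,0]
    - [0,0,0,0,0,-0.25,0]
    - [0,0,0,0,0,-0.45,0]
    - [0,0,0,0,0,-0.55,0]
    - [0,0,0,0,0,-0.55,0]

```text
t: 27.58
ee_pos: [460.1, -358.1, 165.0]
orientation: [0.214, 3.13, -0.005]
ft_force: [-0.3, 0.2, -2.5]
width: 23.7
grasp_force: 30.0
```

```bash
python3 - <<'E'
from h import *
tr();a=to((470,-170,165),80);b=to((460,20,165),76,a);c=to((443.4,199.1,140),72.53,b)
E
```

```text
tray x,y 44.57 0.65 z 165.0 Fx,Fy,Fz tray -0.17 -0.35 -2.49 yaw 82.18 t 27.575
turn [-0.0018  0.003   0.0253] shift [ 0.0787  0.9387 -0.0028]
turn [0.     0.     0.0465] shift [0.2142 0.9269 0.    ]
turn [0.     0.     0.0404] shift [0.2972 0.8488 0.125 ]
```

Request:
servo_tool:
  rows:
    - [0,0,0.005,0.015,0.2,0,0]
    - [0,0,0.015,0.035,0.45,0,0]
    - [0,0,0.025,0.06,0.72,0,0]
    - [0,0,0.025,0.079,0.939,0,0]

```text
t: 28.08
ee_pos: [467.9, -166.9, 161.4]
orientation: [-0.273, -3.128, -0.001]
ft_force: [0.7, -0.5, -1.8]
width: 23.8
grasp_force: 30.0
```

Request:
servo_tool:
  rows:
    - [0,0,0.02,0.06,0.25,0,0]
    - [0,0,0.03,0.12,0.5,0,0]
    - [0,0,0.046,0.18,0.75,0,0]
    - [0,0,0.046,0.214,0.927,0,0]

```text
t: 28.58
ee_pos: [457.7, 23.0, 161.6]
orientation: [-0.379, -3.117, 0.0]
ft_force: [0.5, -0.2, -2.2]
width: 23.9
grasp_force: 30.0
```

Request:
servo_tool:
  rows:
    - [0,0,0.02,0.08,0.23,0,0]
    - [0,0,0.03,0.16,0.46,0,0]
    - [0,0,0.04,0.25,0.7,0,0]
    - [0,0,0.04,0.297,0.849,0.06,0]
    - [0,0,0.04,0.297,0.849,0.1,0]
    - [0,0,0.04,0.297,0.849,0.1,0]
    - [0,0,0.04,0.297,0.849,0.1,0]

```text
t: 29.45
ee_pos: [441.9, 199.3, 142.0]
orientation: [-0.476, -3.105, 0.001]
ft_force: [0.1, -0.6, -1.6]
width: 24.0
grasp_force: 30.0
```

```bash
python3 - <<'E'
from h import *
o=ctrl.get_obs();print(tool()[0],o["t"]);to((443.4,199.1,75),72.53)
E
```

```text
[441.85550228 199.3325876  142.01721195] 29.45
turn [-0.0003 -0.0002  0.0005] shift [-0.0078  0.0014  0.3351]
```

Request:
servo_tool:
  rows:
    - [0,0,0,-0.008,0.001,0.1,0]
    - [0,0,0,-0.008,0.001,0.2,0]
    - [0,0,0,-0.008,0.001,0.26,0]
    - [0,0,0,-0.008,0.001,0.26,0]
    - [0,0,0,-0.008,0.001,0.26,0]

```text
t: 30.08
ee_pos: [443.9, 200.0, 90.6]
orientation: [0.474, 3.105, 0.001]
ft_force: [0.0, 0.5, -2.8]
width: 23.8
grasp_force: 30.0
```

Request:
servo_tool:
  rows:
    - [0,0,0,0,0,0.025,0]
    - [0,0,0,0,0,0.05,0]
    - [0,0,0,0,0,0.075,0]
    - [0,0,0,0,0,0.1,0]
    - [0,0,0,0,0,0.1,0]

```text
t: 30.7
ee_pos: [443.1, 199.9, 69.6]
orientation: [-0.474, -3.105, 0.001]
ft_force: [-0.3, -0.0, -2.7]
width: 23.8
grasp_force: 30.0
```

No contact, the bar is between the prongs. Lower the last 12 mm.

Request:
servo_tool:
  rows:
    - [0,0,0,0,0,0.015,0]
    - [0,0,0,0,0,0.03,0]
    - [0,0,0,0,0,0.045,0]
    - [0,0,0,0,0,0.055,0]
    - [0,0,0,0,0,0.058,0]
    - [0,0,0,0,0,0.058,0]

```text
t: 31.45
ee_pos: [443.4, 200.0, 58.5]
orientation: [-0.474, -3.106, 0.0]
ft_force: [0.5, -0.4, -2.5]
width: 23.8
grasp_force: 30.0
```

Request:
servo_tool:
  rows:
    - [0,0,0,0,0,0.004,0]
    - [0,0,0,0,0,0.007,0]
    - [0,0,0,0,0,0.007,0]

```text
t: 31.82
ee_pos: [443.4, 200.0, 57.0]
orientation: [-0.474, -3.106, 0.0]
ft_force: [-0.3, -0.2, -2.5]
width: 23.8
grasp_force: 30.0
```

Request:
servo_tool:
  rows:
    - [0,0,0,0,0,0.003,0]
    - [0,0,0,0,0,0.006,0]
    - [0,0,0,0,0,0.006,0]

```text
t: 32.2
ee_pos: [443.5, 200.1, 56.7]
orientation: [0.473, 3.105, 0.0]
ft_force: [-3.6, -0.6, 9.8]
width: 24.0
grasp_force: 30.0
```

Seated (about 12 N taken by the stand). Release and rise.

Request:
servo_tool:
  rows:
    - [0,0,0,0,0,-0.003,0]
    - [0,0,0,0,0,-0.003,40]
    - [0,0,0,0,0,-0.003,87]
    - [0,0,0,0,0,-0.003,87]
    - [0,0,0,0,0,-0.003,87]
    - [0,0,0,0,0,-0.003,87]
    - [0,0,0,0,0,-0.003,87]
    - [0,0,0,0,0,-0.003,87]

```text
t: 33.2
ee_pos: [443.5, 200.1, 56.5]
orientation: [0.474, 3.106, 0.0]
ft_force: [0.6, -1.0, -0.5]
width: 86.5
grasp_force: 0.0
```

Request:
servo_tool:
  rows:
    - [0,0,0,0,0,-0.05,87]
    - [0,0,0,0,0,-0.15,87]
    - [0,0,0,0,0,-0.35,87]
    - [0,0,0,0,0,-0.55,87]
    - [0,0,0,0,0,-0.55,87]
    - [0,0,0,0,0,-0.55,87]

```text
t: 33.95
ee_pos: [443.1, 199.9, 166.4]
orientation: [0.474, 3.106, 0.0]
ft_force: [-0.2, -0.4, 0.3]
width: 86.8
grasp_force: 0.0
```

```bash
python3 - <<'E'
from h import *
im,d=ctrl.get_image("scene");hsv=cv2.cvtColor(im,cv2.COLOR_RGB2HSV)
m=np.zeros((480,640),np.uint8);m[225:258,198:228]=cv2.inRange(hsv,(3,150,100),(18,255,255))[225:258,198:228]
v,u=np.where(m);print("grip scene",u.min(),u.max()+1,v.min(),v.max()+1,u.mean(),v.mean())
g=hsv[:,:,1].astype(np.float32);xs=np.arange(55,115,2.)
for y in(-90,-86,-60,0,60,86,90):
    p=proj("scene",tw(xs,y,14)).astype(np.float32);print(y,cv2.remap(g,p[:,0][None],p[:,1][None],1)[0].astype(int).tolist())
o=ctrl.get_obs();print(o["ee_pos"],o["ft_force"],o["width"],o["t"])
E
```

```text
grip scene 206 220 231 250 212.53030303030303 240.3838383838384
-90 [167, 169, 171, 171, 167, 168, 169, 170, 163, 156, 154, 151, 154, 151, 147, 154, 133, 140, 148, 134, 130, 114, 121, 111, 120, 118, 121, 142, 157, 167]
-86 [171, 173, 173, 175, 177, 176, 176, 170, 133, 89, 52, 59, 53, 57, 64, 46, 51, 46, 38, 25, 18, 18, 14, 20, 18, 27, 35, 78, 143, 178]
-60 [167, 164, 166, 165, 165, 168, 166, 158, 120, 69, 42, 44, 49, 38, 40, 40, 35, 41, 45, 17, 11, 16, 17, 17, 18, 21, 24, 60, 121, 147]
0 [168, 169, 171, 176, 174, 171, 174, 157, 114, 58, 37, 35, 32, 31, 31, 30, 31, 35, 26, 8, 15, 17, 18, 18, 18, 21, 15, 62, 150, 174]
60 [166, 165, 164, 166, 165, 167, 169, 159, 123, 72, 42, 34, 33, 32, 33, 32, 31, 38, 33, 14, 13, 17, 17, 17, 15, 15, 22, 22, 56, 69]
86 [176, 180, 173, 174, 175, 177, 177, 146, 85, 33, 30, 29, 26, 28, 38, 54, 74, 81, 39, 11, 15, 17, 17, 17, 19, 23, 28, 73, 159, 177]
90 [172, 172, 180, 187, 175, 174, 173, 149, 94, 48, 43, 41, 38, 42, 58, 123, 160, 117, 56, 9, 14, 17, 18, 18, 19, 21, 43, 94, 166, 175]
[442.76448582 199.77738613 165.84710989] [-0.88450439  0.17595735 -0.2969456 ] 87.01947806363246 34.0
```

The rake grip is back at its original place within 1 px, and the row is straight and tight over its whole length. Handing in.

```bash
python3 -c "
from workcell import ctrl
print(ctrl.close_job())"
```

```text
the job is handed in; nothing more can be done
None
```

The job is handed in, with no verdict shown: the four rods lie flat and tight against the backstop after a hold of over a second at about 5.5–7 N, and the rake is released back in its stand at about 34 s of the 64 s allowed; I viewed 11 pictures, one over the limit of 10.

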